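# Shut the dust filter's sloping cover and lock it with its quarter-turn stud

## Robot

A 7-joint arm with a two-finger parallel gripper is mounted at the origin on a cart in front of the work surface, level with it; the furniture and walls round the work are solid. World frame = base frame: x ahead of the robot, y to its left, z up, the work surface at z = 0. Lengths are in mm, angles in rad, forces in N, time in s.
With the tool pointing down it reaches from about 425 to 1025 mm from the base axis. Payload 3.6 kg.
Tool frame: the origin (TCP) lies at the very end of the fingers, on their centre line; the grasp point (between the pads) lies grip_point_offset behind it (grip_point_offset is the distance from the TCP to the grasp point, in mm); z points along the fingers, y is the line along which they close (so a half turn about z gives the same grasp; the last joint's range is limited). The gripper opens to 85 mm and grips with 20 to 120 N. Pads are 22 mm wide; open, the fingers measure 114 mm over their backs; the gripper's body (76 mm by 85 mm) begins 54 mm behind the grasp point. The pads swing forward as they close: fully open they stand 13 mm farther back than shut.
Start: joints at [-1.401, 0.591, 0.048, 1.609, -0.033, 0.943, -0.034], TCP at [188.34, 700.113, 231.302] pointing down, gripper open.
Joint ranges: [-2.69, 2.69], [-0.47, 2.24], [-1.27, 1.36], [0.19, 2.51], [-1.53, 4.68], [0.08, 2.07], [-3.09, 3.09]. Speed limits (rad/s): [2.57, 2.57, 3.14, 3.14, 3.14, 3.14, 3.14].

## Interface

Orientations are given as a unit quaternion [w, x, y, z].
In Python, from plant import state, get_image, finish_job, grip_point_offset gives the robot as it stands.
- The arm moves only by the tool carry_out, never from a script. Its argument "steps" is a list of rows, each an object with "translation": the shift along the tool's x, y, z in units of 80 cm (1.0 is 80 cm), a list of three; "angular": the turn, a rotation vector about the tool's x, y, z in units of 45 degrees (1.0 is 45 degrees), a list of three. In form: [{"translation": [x, y, z], "angular": [ax, ay, az]}, ...]. A call has exactly 8 rows; each row shifts and turns the commanded pose from where the row before left it, along the tool's axes as they then stand; what a row does not reach is not made up. A row lasts 1/12 s, in which the tool goes at most 41.7 mm and 7.16 degrees, less where a joint would pass 70% of its speed; a pose out of reach is approached as far as the arm can. A call with a number of a shift or a turn outside -1 to 1 is refused whole. A call with a gripper value outside its range is refused whole. "grip" is the opening, from 0 (shut) to 1 (fully open), set as the call begins (left out, the last holds). The fingers move at their own pace and stop on an object; the grip force is fixed at half the most. Time passes only in rows, so rows that do not move let the fingers close, or fill a call up. It gives the time, the measured TCP pose, the force, the opening and the grip force at its end, in the units of the state.
- state(): the state, without advancing time (a new reading comes with each control period).
- get_image(name): name is "scene" or "top" or "wrist"; returns a dict with "color" (420x560x3 uint8, red, green, blue), "range_z" (420x560 float32, mm along the optical axis (not along the pixel's ray), 0 where there is no reading), "intrinsics" (3x3 intrinsics, pixels), "world_from_camera" (4x4, takes a point from camera to world coordinates). Camera axes: x right, y up, looking along -z (the intrinsics and any distortion apply to the point x, -y, -z); pixel columns grow to the right and rows downward; lengths in mm; the calibration is good to about 2 mm. A picture is of the moment at which its call begins.
- finish_job(): hands the job in; it is judged then, once.
The state is a dict: "t": time; "joint_pos": joint angles; "joint_vel": joint speeds; "tau": joint torques, N m; "tool_pos": TCP position; "tool_rot": TCP orientation; "force": force on the tool from outside, world axes, zero at the start; "torque": the same for the moment, N m; "width": opening from 0.0 (shut) to 1.0 (fully open); "gripper_force": force on a finger pad.
Only numpy, scipy, OpenCV 4.12 (cv2) and the standard library are available. Lean on these libraries where they do the work, as an engineer would, in place of code of your own. Each camera call takes 0.05 s, during which the arm holds its last target. There are 200 camera calls.

## Task

The filter has been changed, so close up the dust-filter box: swing its blue access cover fully shut and work the red-winged stud out of its tight foam cutout in the orange kit case. Line the stud's cross pin up with the keyhole under the slot in the sloping cover, push it in square to the slope against the rubber ring, give it a quarter turn and let it spring back into its catch, so that it stays locked with its wing lying straight across the slope. Leave the other things on the bench where they are.

Things in the scene. Friction and masses are not known exactly. Their poses are not given: they have to be found in the camera images.
- stud: Quarter-turn stud, loose, 50 to 100 g. Origin: middle of its flange's underside; z along its axis, shank to wing; y along wing and cross pin; half a turn makes no difference. Red wing (the grip) 36 mm along y, 12 thick (x), z = 4 to 28; steel flange 40 dia, z = 0 to 4; shank 12 dia to z = -26, cone to -30.
- stud_pin (a point): Middle of the stud's cross pin, 21 mm below the flange's underside on the axis (axes as the stud): 6 mm dia, 32 long over its round ends, parallel to the wing.
- strike: Catch in the filter box's slope, fixed to the box. Origin on the keyhole's axis, level with the shut cover's outer face; x up the slope (30 degrees above level), y left, z square out of it. Locked, the stud's origin is at about z = 7 mm here, its y along this y; either sense of turn works.
- keyhole (a point): Middle of the keyhole, on top of the sloping sheet (4 mm thick), at strike z = -7 mm; axes as strike. Hole 15.5 mm wide in y with two arms 10 wide reaching to x = +-17.5, so the pin passes only along x; out of line it lies on the sheet, the stud's origin at strike z = 17.
- catch (a point): Under the sheet, at strike z = -11 mm on the axis; axes as strike. At y = +-8 to 17 mm ribs 2.5 mm deep leave a 9 mm wide notch for the pin lying along y. To turn under the ribs, hold the stud's origin at strike z = 2 to 4 mm (11 to 14 N); let go, it springs out 3 mm into the notch.
- ring_top (a point): Middle of the top of the sprung black rubber ring round the cover's slot: 46 x 46 mm, opening 38 (x) by 18 (y), top 10 mm proud of the cover when free (strike z = 10 when shut). The stud's flange presses it down up to 9 mm: 1.5 N to start, then 1.5 N per mm. Axes turn with the cover.
- cover (a joint): Hinge of the blue access cover, rad: 0 shut, grows as it opens (1.0 to 1.55 at the start; 0.52 = level). Stiff: it stays where it is put; 1 to 3 N at the free edge swings it.
- cover_hinge (a point): Middle of the cover's hinge line, which runs along strike's y at the top of the slope, at strike x = 135, z = -3 mm. Its axes turn with the cover: x from the free edge to the hinge, z out of the cover's outer face.
- cover_edge (a point): Middle of the cover's free edge on its outer face, 170 mm from the hinge; axes as cover_hinge. The cover is 150 mm wide, 4 thick; a lift lip 50 wide stands 14 mm past the edge. Open, the outer face looks up and to the back of the box.
- filter_box: Grey dust-filter box, fixed, 192 deep (x), 180 wide (y). Origin under its middle, z up, low front to -x: front edge 55 mm high at x = -100, then the 30 degree slope up to a flat top 156 high at x = 75 to 92. A hose stub, 54 dia, stands 28 mm out of its back.
- kit_case: Orange kit case, fixed, 150 (x) by 110 (y) mm, full of dark foam; origin under its middle, z up. Foam top at z = 44 mm. The stud stands upright at x = 35, y = 0, flange on the foam, wing along y; the foam grips the shank: about 8 N (6 to 12) draws it up, free after 30 mm. The lid lies open on the +y side (to y = 170, 14 high).
- mix_cup_b: Bystander: small blue casting cup, loose, 70 mm across, 61 high. Origin under its middle.
- screwdriver_red: Bystander: red-handled screwdriver, loose, 180 mm long, 26 high. Origin under its middle.
- flat_file: Bystander: flat file with a green handle, loose, 250 mm long, 20 high. Origin under its middle.
Not all that is in view belongs to the job. Of the things that look like the stud, the middle-sized one is meant.

How it is judged (in metres and radians):
On the way, in this order (a step that is already met when the one before it is completed fails the run):
1. the cover is swung shut (within 0.03 rad) (value of joint cover below 0.03 rad), for 0.2 s.
2. the stud is pushed in through the keyhole, its pin in line with the keyhole, its flange 1.5 mm or more into the rubber ring (value of joint cover below 0.03 rad and z of stud in the frame of strike between -0.01 and 0.0085 m and x of stud in the frame of strike between -0.006 and 0.006 m and y of stud in the frame of strike between -0.006 and 0.006 m and angle between the y axis of stud and the x axis of strike, either way round below 0.4 rad), for 0.05 s.
At the end, for the whole second after the job is handed in: The cover is shut within 0.03 rad; the stud is locked in the catch: on the keyhole's axis within 5 mm and square to the slope within 0.12 rad, wing across the slope within 0.2 rad, flange's underside 5.5 to 8.5 mm over the cover's face (sprung back into the notch), and at rest (value of joint cover below 0.03 rad and z of stud in the frame of strike between 0.0055 and 0.0085 m and x of stud in the frame of strike between -0.005 and 0.005 m and y of stud in the frame of strike between -0.005 and 0.005 m and angle between the y axis of stud and the y axis of strike, either way round below 0.2 rad and angle between the z axis of stud and the z axis of strike, either way round below 0.12 rad and linear speed of stud below 0.02 m/s and angular speed of stud below 0.2 rad/s); the robot touches nothing.
It fails at once if the small blue casting cup is moved by more than 3 cm (distance of mix_cup_b from where it was at the start of the episode above 0.03 m).
It fails at once if the red-handled screwdriver is moved by more than 3 cm (distance of screwdriver_red from where it was at the start of the episode above 0.03 m).
It fails at once if the flat file with a green handle is moved by more than 3 cm (distance of flat_file from where it was at the start of the episode above 0.03 m).
It also fails if it takes over 56 s, if anything falls off the work surface, if the arm or the gripper's body presses on something with over 40 N, if the wrist force passes 120 N, or if a joint passes its speed limit or range.

## Working session

There is one attempt and no reset: what is moved stays moved. The work goes in short steps, Python scripts to look and compute and a tool call to move; the robot and the scene stay as the last step left them, time stands still between calls to the robot, and variables do not carry over. Pictures are saved under pics/ and viewed, at most 10 in all, crops included, and the job is handed in when it is done.

Besides the shell and the picture viewer there is one more tool, called after "Emit:" in YAML: its name, and indented under it one key for each argument. carry_out: Moves the arm, as the interface text tells. Its arguments: {"type":"object","properties":{"steps":{"type":"array"},"grip":{"type":"number"}},"required":["steps"]}

```bash
mkdir -p pics; ls; python3 - <<'E'
from plant import state,get_image,grip_point_offset
import cv2,numpy as np,pickle
print(grip_point_offset,state())
D={}
for n in ("scene","top"):
    d=get_image(n);D[n]=d
    print(n,d["intrinsics"],d["world_from_camera"])
pickle.dump(D,open("d0.pkl","wb"))
for n in D: cv2.imwrite(f"pics/{n}0.png",cv2.cvtColor(D[n]["color"],cv2.COLOR_RGB2BGR))
E
```

```text
pics
18.700000000000003 {'t': 0.0, 'joint_pos': array([-1.40148993,  0.59211805,  0.04828345,  1.60983646, -0.03332029,
        0.94271284, -0.03371772]), 'joint_vel': array([ 4.97971670e-05, -9.72069134e-04,  1.41773505e-04,  3.00384360e-03,
       -1.45995260e-03, -1.44568229e-03, -1.19417949e-03]), 'tau': array([-2.95669452e-04, -5.48677754e+01,  1.54653803e+00, -1.98129219e+01,
        9.39602964e-03,  8.73395882e-03, -2.34739690e-05]), 'tool_pos': array([188.11021271, 699.30326836, 230.13600204]), 'tool_rot': array([-9.78649297e-05,  1.30993506e-01,  9.91382577e-01, -1.13078865e-03]), 'force': array([ 0.24762409, -0.49612287, -0.22826621]), 'torque': array([ 0.00720263, -0.02612129,  0.0135544 ]), 'gripper_force': 0.0, 'width': 0.9989015465313277}
scene [[502.87189834   0.         286.2233176 ]
 [  0.         502.87189834 204.13316199]
 [  0.           0.           1.        ]] [[ 4.03476008e-01 -4.26229019e-01  8.09651737e-01  1.24127118e+03]
 [ 9.14624942e-01  1.62874676e-01 -3.70044666e-01 -7.61724421e+01]
 [ 2.58520111e-02  8.89831818e-01  4.55555716e-01  5.07060582e+02]
 [ 0.00000000e+00  0.00000000e+00  0.00000000e+00  1.00000000e+00]]
top [[505.89581827   0.         279.52292111]
 [  0.         505.89581827 206.25144318]
 [  0.           0.           1.        ]] [[ 1.84288806e-02  9.86328288e-01 -1.63758617e-01  3.87724815e+02]
 [-9.99454102e-01  2.26650173e-02  2.40373754e-02  2.36406922e+02]
 [ 2.74203352e-02  1.63226240e-01  9.86207544e-01  9.93930101e+02]
 [ 0.00000000e+00  0.00000000e+00  0.00000000e+00  1.00000000e+00]]
```

View pics/scene0.png

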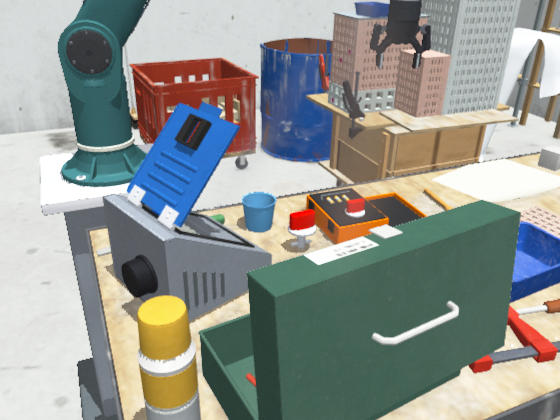

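View pics/top0.png

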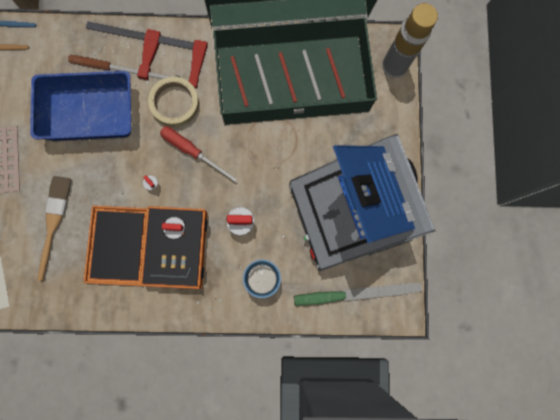

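Candidates for the stud are the one in the case foam (top 174,227; mid-sized), a large one standing loose (239,219) and a small one (150,183). I choose the one in the case. The box's hinge and hose side face -y, so its low front faces +y.

```bash
cat > h.py <<'E'
import numpy as np,cv2,pickle
from scipy.spatial.transform import Rotation as R
def cloud(d):
    K=d["intrinsics"];z=d["range_z"].astype(float);v,u=np.mgrid[:z.shape[0],:z.shape[1]]
    p=np.stack([(u-K[0,2])/K[0,0]*z,-(v-K[1,2])/K[1,1]*z,-z],-1)
    T=d["world_from_camera"];w=p@T[:3,:3].T+T[:3,3];w[z<=0]=np.nan
    return w
def plane(p,it=300,tol=2):
    rng=np.random.default_rng(0);b=None
    for _ in range(it):
        a=p[rng.choice(len(p),3,False)];n=np.cross(a[1]-a[0],a[2]-a[0]);n/=np.linalg.norm(n)+1e-9
        m=abs((p-a[0])@n)<tol
        if b is None or m.sum()>b.sum():b=m
    c=p[b].mean(0);n=np.linalg.svd(p[b]-c,full_matrices=False)[2][2];n*=np.sign(n[2]);return n,c,b
E
python3 - <<'E'
from h import *
D=pickle.load(open("d0.pkl","rb"))
for n in D:
    d=D[n];W=cloud(d);hsv=cv2.cvtColor(d["color"],cv2.COLOR_RGB2HSV);h,s,v=[hsv[...,i].astype(int) for i in range(3)]
    ok=np.isfinite(W[...,0])&(W[...,2]>-20)&(W[...,2]<400)
    print("==",n)
    red=(((h<6)|(h>174))&(s>150)&(v>120)&ok&(W[...,2]>20)).astype(np.uint8)
    k,l,st,c=cv2.connectedComponentsWithStats(red)
    for i in range(1,k):
        if st[i,4]>30:
            p=W[l==i];t=p[p[:,2]>np.percentile(p[:,2],60)-4]
            (cx,cy),wh,a=cv2.minAreaRect(t[:,:2].astype(np.float32));print("red",c[i].round(),st[i,4],np.round([cx,cy,*wh,a,np.percentile(p[:,2],90)],1))
    org=(h>6)&(h<16)&(s>180)&(v>120)&ok&(W[...,2]>8)
    k,l,st,c=cv2.connectedComponentsWithStats(org.astype(np.uint8))
    for i in range(1,k):
        if st[i,4]>200:
            p=W[l==i];print("org",c[i].round(),st[i,4],cv2.minAreaRect(p[:,:2].astype(np.float32)),cv2.minAreaRect(p[p[:,2]>35][:,:2].astype(np.float32)),p[:,2].max())
    blue=(h>100)&(h<125)&(s>120)&ok&(W[...,2]>150)&(W[...,0]<800)
    p=W[blue]; nn,c0,b=plane(p); q=p[b]; print("cover",nn,c0,b.sum(),len(p),"tilt",np.arccos(nn[2]))
    # extents along normal-horizontal/hinge line
    e=np.cross(nn,[0,0,1]);e/=np.linalg.norm(e);f=np.cross(e,nn)
    r=(q-c0)@np.c_[e,f]; print("rect",cv2.minAreaRect(r.astype(np.float32)),e,f,np.percentile(r,[.5,99.5],axis=0))
    g=(s<60)&ok&(abs(W[...,2]-156)<5)&(W[...,0]<800)&(W[...,0]>200)
    k,l,st,c=cv2.connectedComponentsWithStats(g.astype(np.uint8))
    for i in range(1,k):
        if st[i,4]>40: p=W[l==i];print("top",c[i].round(),st[i,4],cv2.minAreaRect(p[:,:2].astype(np.float32)),np.median(p[:,2]))
E
```

```text
== scene
red [355. 205.] 202 [503.5 409.2  35.7  13.1  85.8  72. ]
red [302. 219.] 421 [519.6 285.7  46.5  16.9  88.8  77.1]
red [512. 312.] 50 [876.6 431.1  11.1 177.   36.1  21.7]
red [538. 340.] 324 [884.9 482.2  29.7  58.1  82.2  21.7]
red [484. 359.] 45 [911.1 350.3  16.   95.1  32.4  87.6]
org [344. 225.] 804 ((492.2912292480469, 374.85858154296875), (183.36358642578125, 92.28704833984375), 35.20439147949219) ((492.4591064453125, 374.57415771484375), (182.4528350830078, 90.98544311523438), 34.5570068359375) 43.4211809039067
cover [ 0.25595441 -0.70378336  0.6627038 ] [553.99467803  68.74101892 224.40057438] 5548 6497 tilt 0.846372854448662
rect ((6.704437255859375, 4.3885345458984375), (177.1180419921875, 153.88095092773438), 89.6946029663086) [-0.93977919 -0.3417822   0.        ] [-0.22650037  0.62279524  0.74888161] [[-68.55467988 -82.98596167]
 [ 81.24073904  90.3360052 ]]
top [143. 218.] 1367 ((571.2342529296875, -0.8302230834960938), (182.7530975341797, 35.036781311035156), 19.88230323791504) 156.1227795251819
== top
red [150.  42.] 197 [880.7 484.4  24.9  57.   78.1  23. ]
red [198.  49.] 110 [867.8 385.6  23.   42.5  80.5  23.1]
red [143.  69.] 69 [826.3 492.7  16.1  35.9  77.3  23.2]
red [177. 140.] 222 [675.3 412.8  82.2  18.9  57.4  26.9]
red [239. 219.] 168 [514.7 287.7  11.8  43.9   1.7  79.2]
red [171. 227.] 99 [498.7 411.3  33.8   9.9  84.   74.4]
cover [ 0.2520296  -0.70269113  0.66536175] [540.80951647  73.79475877 233.7594172 ] 3553 3925 tilt 0.8428180381710201
rect ((-1.6133193969726562, -6.9524993896484375), (177.7752227783203, 147.98233032226562), 89.7347412109375) [-0.94128771 -0.33760546  0.        ] [-0.22462976  0.62629683  0.7465211 ] [[-74.39314772 -92.53813559]
 [ 71.40253965  80.10774725]]
top [409. 185.] 1659 ((569.9735717773438, -1.0124473571777344), (180.16102600097656, 32.434539794921875), 20.108083724975586) 155.70606518452678
```

```bash
python3 - <<'E'
from h import *
D=pickle.load(open("d0.pkl","rb"))
for n in D:
    d=D[n];W=cloud(d);hsv=cv2.cvtColor(d["color"],cv2.COLOR_RGB2HSV);h,s,v=[hsv[...,i].astype(int) for i in range(3)]
    ok=np.isfinite(W[...,0])
    blue=(h>100)&(h<125)&(s>120)&ok&(W[...,2]>150)&(W[...,2]<400)&(W[...,0]<800)
    p=W[blue];nn,c0,b=plane(p);q=p[b]
    e=np.array([.9405,.3398,0]);f=np.cross(e,nn);f/=np.linalg.norm(f);f*=np.sign(f[2])
    a,r=(q-c0)@e,(q-c0)@f
    lo,hi=np.percentile(a,[.5,99.5]);m=(lo+hi)/2
    side=(abs(a-m)>32)&(abs(a-m)<70)
    ed=np.percentile(r[side],99.5);edl=np.percentile(r[~side&(abs(a-m)<20)],99.5)
    edge=c0+m*e+ed*f; print(n,"width",hi-lo,"edge",edge,"lip",edl-ed)
    th=np.arccos(nn[2])+np.pi/6
    hinge=edge-170*f-3*nn
    bx=np.array([.3398,-.9405,0]);xs=bx*np.cos(np.pi/6)+[0,0,.5];zs=-bx*.5+[0,0,np.cos(np.pi/6)]
    print("th",th,"hinge",hinge,"strike",hinge-135*xs+3*zs)
    # top strip & back edge
    g=(s<60)&ok&(abs(W[...,2]-156)<1.5)&(W[...,0]<800)&(W[...,0]>400)
    p=W[g];u=p@bx;w=p@e;print("strip bx",np.percentile(u,[1,50,99]),"by",np.percentile(w,[1,99]),g.sum())
    # grey slope points
    g=(s<70)&ok&(W[...,2]>50)&(W[...,2]<150)&(W[...,0]>400)&(W[...,0]<700)&(W[...,1]<250)&(W[...,1]>-20)
    p=W[g];zz=p@zs;print("slope z hist",np.histogram(zz,bins=np.arange(zz.min(),zz.max(),4)))
E
python3 - <<'E'
import cv2
a=cv2.imread("pics/top0.png")[140:300,80:270]
cv2.imwrite("pics/crop.png",cv2.resize(a,None,fx=3.5,fy=3.5,interpolation=cv2.INTER_CUBIC))
E
```

```text
scene width 149.81994906219023 edge [530.46562246 115.25949619 282.8751289 ] lip 13.698234448470004
th 1.3699716300469609 hinge [567.97947269  11.414544   153.57726757] strike [527.74258935 122.78237445  88.67534379]
strip bx [182.81982407 201.72092895 211.74323584] by [449.24241842 626.88258917] 908
slope z hist (array([   3,   16,   33,   44,   58,   97,  142,  154,  174,  197,  222,
        251,  245,  259,  253,  259,  281,  284,  303,  309,  336,  341,
        363,  326,  312,  258, 1263]), array([-69.06765615, -65.06765615, -61.06765615, -57.06765615,
       -53.06765615, -49.06765615, -45.06765615, -41.06765615,
       -37.06765615, -33.06765615, -29.06765615, -25.06765615,
       -21.06765615, -17.06765615, -13.06765615,  -9.06765615,
        -5.06765615,  -1.06765615,   2.93234385,   6.93234385,
        10.93234385,  14.93234385,  18.93234385,  22.93234385,
        26.93234385,  30.93234385,  34.93234385,  38.93234385]))
top width 145.76509740165548 edge [526.99335812 116.39530654 283.9795109 ] lip 13.957244474595598
th 1.366416813769319 hinge [564.67253171  12.12208428 155.
[... 198 characters left out ...]
,    5,   11,    4,    2,    0,
          0,    0,   13,   21,   46,   16,  380, 3842,  973,   23,    0,
          0,    0,    0,    0,    0,    0,    2,   18,    3,    4]), array([-35.36175414, -31.36175414, -27.36175414, -23.36175414,
       -19.36175414, -15.36175414, -11.36175414,  -7.36175414,
        -3.36175414,   0.63824586,   4.63824586,   8.63824586,
        12.63824586,  16.63824586,  20.63824586,  24.63824586,
        28.63824586,  32.63824586,  36.63824586,  40.63824586,
        44.63824586,  48.63824586,  52.63824586,  56.63824586,
        60.63824586,  64.63824586,  68.63824586,  72.63824586,
        76.63824586,  80.63824586,  84.63824586,  88.63824586,
        92.63824586]))
```

View pics/crop.png

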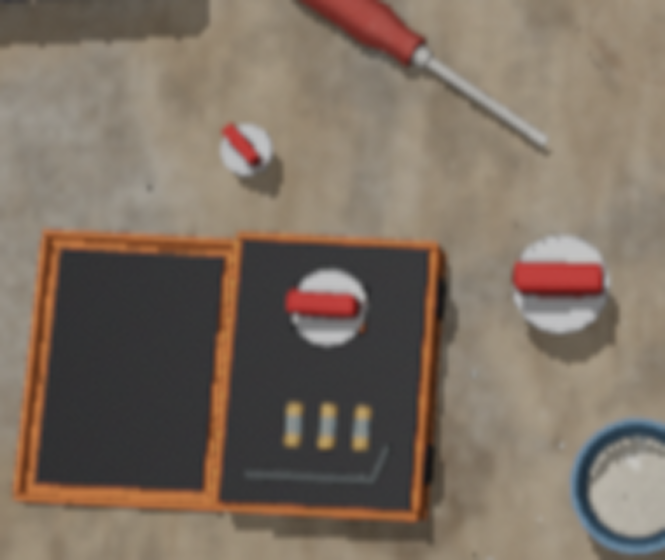

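The crop confirms it: the mid-sized red-winged stud stands in the foam at crop (325,303), i.e. top (173,227). Now I plan the cover push.

```bash
cat >> h.py <<'E'
bx=np.array([.3398,-.9405,0]);ys=np.array([.9405,.3398,0]);xs=bx*np.cos(np.pi/6)+[0,0,.5];zs=-bx*.5+[0,0,np.cos(np.pi/6)]
S=np.array([526.1,123.1,89.2]);H=S+135*xs-3*zs
def RT(z,y): # tool rotation from z and y
    z=z/np.linalg.norm(z);y=y-z*(y@z);y/=np.linalg.norm(y);return R.from_matrix(np.c_[np.cross(y,z),y,z])
def down(deg): a=np.radians(deg);return RT(np.array([0,0,-1.]),np.array([np.cos(a),np.sin(a),0]))
def plan(way,p0=None,r0=None):
    from plant import state
    if p0 is None:
        s=state();p0=s["tool_pos"];r0=R.from_quat(np.roll(s["tool_rot"],-1))
    rows=[]
    for p,r,n in way:
        r=r or r0;rv=(r0.inv()*r).as_rotvec()
        for k in range(n):
            q=r0*R.from_rotvec(rv*k/n);t=q.inv().apply((np.array(p)-p0)/n)/800
            rows.append((t.round(4),(rv/n/(np.pi/4)).round(3)))
        p0=np.array(p,float);r0=r
    i=0
    while i<len(rows):
        t,a=rows[i];j=i
        while j<len(rows) and np.allclose(rows[j][0],t,atol=2e-4) and np.allclose(rows[j][1],a):j+=1
        print(j-i,"x",t.tolist(),a.tolist());i=j
E
python3 - <<'E'
from h import *
r=down(20)
def C(th,o=0,R_=155,y=-45):
    d=-xs*np.cos(th)+zs*np.sin(th);n=zs*np.cos(th)+xs*np.sin(th);return H+R_*d+(3+o)*n+y*ys
print(C(1.37),C(0))
way=[([330,420,325],down(50),8),(C(1.37,35)+[0,0,10],r,11),(C(1.37,35)+[0,0,10],r,1)]
plan(way)
print('arc')
ths=np.linspace(1.37,0,17)
plan([(C(1.37,5),r,4)]+[(C(t,0),r,1) for t in ths],C(1.37,35)+[0,0,10],r)
E
```

```text
[489.8749849   90.93235331 272.16953563] [477.89199136 124.09893785  79.2       ]
1 x [-0.0327, -0.0364, -0.0147] [-0.0, 0.0, 0.069]
1 x [-0.0347, -0.0346, -0.0147] [-0.0, 0.0, 0.069]
1 x [-0.0365, -0.0326, -0.0148] [-0.0, 0.0, 0.069]
1 x [-0.0382, -0.0306, -0.0148] [-0.0, 0.0, 0.069]
1 x [-0.0398, -0.0285, -0.0148] [-0.0, 0.0, 0.069]
1 x [-0.0413, -0.0263, -0.0148] [-0.0, 0.0, 0.069]
1 x [-0.0427, -0.024, -0.0148] [-0.0, 0.0, 0.069]
1 x [-0.0439, -0.0216, -0.0148] [-0.0, 0.0, 0.069]
1 x [-0.0405, -0.0185, 0.0022] [0.0, 0.0, 0.061]
1 x [-0.0414, -0.0165, 0.0022] [0.0, 0.0, 0.061]
1 x [-0.0421, -0.0145, 0.0022] [0.0, 0.0, 0.061]
1 x [-0.0427, -0.0125, 0.0022] [0.0, 0.0, 0.061]
1 x [-0.0433, -0.0105, 0.0022] [0.0, 0.0, 0.061]
1 x [-0.0437, -0.0084, 0.0022] [0.0, 0.0, 0.061]
1 x [-0.0441, -0.0063, 0.0022] [0.0, 0.0, 0.061]
1 x [-0.0443, -0.0042, 0.0022] [0.0, 0.0, 0.061]
1 x [-0.0445, -0.0021, 0.0022] [0.0, 0.0, 0.061]
1 x [-0.0445, 0.0, 0.0022] [0.0, 0.0, 0.061]
1 x [-0.0445, 0.0022, 0.0022] [0.0, 0.0, 0.061]
1 x [0.0, 0.0, 0.0] [0.0, 0.0, 0.0]
arc
4 x [0.007, 0.0, 0.0093] [0.0, 0.0, 0.0]
1 x [0.0047, 0.0, 0.0041] [0.0, 0.0, 0.0]
1 x [0.0122, 0.0, 0.0113] [0.0, 0.0, 0.0]
1 x [0.0112, 0.0, 0.0123] [0.0, 0.0, 0.0]
1 x [0.0101, 0.0, 0.0132] [0.0, 0.0, 0.0]
1 x [0.0089, 0.0, 0.014] [0.0, 0.0, 0.0]
1 x [0.0077, 0.0, 0.0147] [0.0, 0.0, 0.0]
1 x [0.0064, 0.0, 0.0153] [0.0, 0.0, 0.0]
1 x [0.005, 0.0, 0.0158] [0.0, 0.0, 0.0]
1 x [0.0037, 0.0, 0.0162] [0.0, 0.0, 0.0]
1 x [0.0023, 0.0, 0.0164] [0.0, 0.0, 0.0]
1 x [0.0009, 0.0, 0.0166] [0.0, 0.0, 0.0]
1 x [-0.0006, -0.0, 0.0166] [0.0, 0.0, 0.0]
1 x [-0.002, -0.0, 0.0165] [0.0, 0.0, 0.0]
1 x [-0.0034, -0.0, 0.0162] [0.0, 0.0, 0.0]
1 x [-0.0047, -0.0, 0.0159] [0.0, 0.0, 0.0]
1 x [-0.0061, -0.0, 0.0154] [0.0, 0.0, 0.0]
1 x [-0.0074, -0.0, 0.0149] [0.0, 0.0, 0.0]
```

Emit:
carry_out:
  grip: 0
  steps:
    - {"translation": [-0.0327,-0.0364,-0.0147],"angular": [0,0,0.069]}
    - {"translation": [-0.0347,-0.0346,-0.0147],"angular": [0,0,0.069]}
    - {"translation": [-0.0365,-0.0326,-0.0148],"angular": [0,0,0.069]}
    - {"translation": [-0.0382,-0.0306,-0.0148],"angular": [0,0,0.069]}
    - {"translation": [-0.0398,-0.0285,-0.0148],"angular": [0,0,0.069]}
    - {"translation": [-0.0413,-0.0263,-0.0148],"angular": [0,0,0.069]}
    - {"translation": [-0.0427,-0.024,-0.0148],"angular": [0,0,0.069]}
    - {"translation": [-0.0439,-0.0216,-0.0148],"angular": [0,0,0.069]}

```text
t: 0.77
tool_pos: [330.6, 418.6, 326.1]
tool_rot: [-0.0, 0.342, 0.94, -0.0]
force: [1.0, 0.3, 0.6]
width: 0.0
gripper_force: 0.0
```

Emit:
carry_out:
  steps:
    - {"translation": [-0.0405,-0.0185,0.0022],"angular": [0,0,0.061]}
    - {"translation": [-0.0414,-0.0165,0.0022],"angular": [0,0,0.061]}
    - {"translation": [-0.0421,-0.0145,0.0022],"angular": [0,0,0.061]}
    - {"translation": [-0.0427,-0.0125,0.0022],"angular": [0,0,0.061]}
    - {"translation": [-0.0433,-0.0105,0.0022],"angular": [0,0,0.061]}
    - {"translation": [-0.0437,-0.0084,0.0022],"angular": [0,0,0.061]}
    - {"translation": [-0.0441,-0.0063,0.0022],"angular": [0,0,0.061]}
    - {"translation": [-0.0443,-0.0042,0.0022],"angular": [0,0,0.061]}

```text
t: 1.43
tool_pos: [453.2, 161.9, 311.6]
tool_rot: [-0.0, 0.515, 0.857, -0.0]
force: [0.2, 0.2, -0.4]
width: -0.001
gripper_force: 0.0
```

Emit:
carry_out:
  steps:
    - {"translation": [-0.0445,-0.0021,0.0022],"angular": [0,0,0.061]}
    - {"translation": [-0.0445,0,0.0022],"angular": [0,0,0.061]}
    - {"translation": [-0.0445,0.0022,0.0022],"angular": [0,0,0.061]}
    - {"translation": [0.007,0,0.0093],"angular": [0,0,0]}
    - {"translation": [0.007,0,0.0093],"angular": [0,0,0]}
    - {"translation": [0.007,0,0.0093],"angular": [0,0,0]}
    - {"translation": [0.007,0,0.0093],"angular": [0,0,0]}
    - {"translation": [0.0047,0,0.0041],"angular": [0,0,0]}

```text
t: 2.1
tool_pos: [488.7, 93.9, 272.0]
tool_rot: [-0.001, 0.573, 0.82, -0.001]
force: [0.7, -1.0, 0.6]
width: 0.001
gripper_force: 0.5
```

Emit:
carry_out:
  steps:
    - {"translation": [0.0122,0,0.0113],"angular": [0,0,0]}
    - {"translation": [0.0112,0,0.0123],"angular": [0,0,0]}
    - {"translation": [0.0101,0,0.0132],"angular": [0,0,0]}
    - {"translation": [0.0089,0,0.014],"angular": [0,0,0]}
    - {"translation": [0.0077,0,0.0147],"angular": [0,0,0]}
    - {"translation": [0.0064,0,0.0153],"angular": [0,0,0]}
    - {"translation": [0.005,0,0.0158],"angular": [0,0,0]}
    - {"translation": [0.0037,0,0.0162],"angular": [0,0,0]}

```text
t: 2.77
tool_pos: [471.7, 142.6, 182.1]
tool_rot: [-0.0, 0.573, 0.819, 0.0]
force: [-0.4, -0.5, 1.0]
width: 0.002
gripper_force: 0.3
```

Emit:
carry_out:
  steps:
    - {"translation": [0.0023,0,0.0164],"angular": [0,0,0]}
    - {"translation": [0.0009,0,0.0166],"angular": [0,0,0]}
    - {"translation": [-0.0006,0,0.0166],"angular": [0,0,0]}
    - {"translation": [-0.002,0,0.0165],"angular": [0,0,0]}
    - {"translation": [-0.0034,0,0.0162],"angular": [0,0,0]}
    - {"translation": [-0.0047,0,0.0159],"angular": [0,0,0]}
    - {"translation": [-0.0061,0,0.0154],"angular": [0,0,0]}
    - {"translation": [-0.004,0,0.008],"angular": [0,0,0]}

```text
t: 3.43
tool_pos: [476.2, 128.7, 84.3]
tool_rot: [-0.001, 0.574, 0.819, -0.001]
force: [-0.1, 0.3, 0.8]
width: 0.001
gripper_force: 0.4
```

Emit:
carry_out:
  steps:
    - {"translation": [-0.001,0,0.002],"angular": [0,0,0]}
    - {"translation": [-0.001,0,0.002],"angular": [0,0,0]}
    - {"translation": [-0.001,0,0.002],"angular": [0,0,0]}
    - {"translation": [-0.001,0,0.002],"angular": [0,0,0]}
    - {"translation": [0,0,0.001],"angular": [0,0,0]}
    - {"translation": [0,0,0],"angular": [0,0,0]}
    - {"translation": [0,0,0],"angular": [0,0,0]}
    - {"translation": [0,0,0],"angular": [0,0,0]}

```text
t: 4.1
tool_pos: [477.5, 126.2, 81.1]
tool_rot: [-0.001, 0.574, 0.819, 0.001]
force: [-5.5, 3.5, 21.5]
width: 0.002
gripper_force: 10.2
```

Emit:
carry_out:
  grip: 0.6
  steps:
    - {"translation": [0,0,-0.03],"angular": [0,0,0]}
    - {"translation": [0.02,0,-0.04],"angular": [0,0,0]}
    - {"translation": [0.04,0.01,-0.03],"angular": [0,0,0]}
    - {"translation": [0.04,0.01,-0.03],"angular": [0,0,0.08]}
    - {"translation": [0.04,0,-0.02],"angular": [0,0,0.08]}
    - {"translation": [0.03,0,0],"angular": [0,0,0.08]}
    - {"translation": [0.02,0,0],"angular": [0,0,0.08]}
    - {"translation": [0,0,0],"angular": [0,0,0.08]}

```text
t: 4.77
tool_pos: [448.4, 280.9, 199.7]
tool_rot: [-0.001, 0.694, 0.72, 0.002]
force: [0.1, -0.2, 0.4]
width: 0.599
gripper_force: 0.0
```

```bash
python3 - <<'E'
from h import *
from plant import *
D={n:get_image(n) for n in ("top","scene","wrist")};pickle.dump(D,open("d1.pkl","wb"))
im=np.hstack([cv2.resize(D[n]["color"],(400,300)) for n in ("top","scene")]);im=np.vstack([im,np.hstack([cv2.resize(D["wrist"]["color"],(400,300)),np.zeros((300,400,3),np.uint8)])])
cv2.imwrite("pics/d1.png",im[...,::-1])
print(state()["tool_pos"],D["wrist"]["world_from_camera"],D["wrist"]["intrinsics"])
for n in D:
    d=D[n];W=cloud(d);hsv=cv2.cvtColor(d["color"],cv2.COLOR_RGB2HSV);h,s,v=[hsv[...,i].astype(int) for i in range(3)]
    L=(W-S)@np.c_[xs,ys,zs]
    ok=np.isfinite(L[...,0])&(L[...,0]>-60)&(L[...,0]<150)&(abs(L[...,1])<90)&(abs(L[...,2])<30)
    b=ok&(h>100)&(h<125)&(s>120)
    if b.sum()>100:
        p=L[b];nn,c,m=plane(p);q=p[m];print(n,"cover n",nn,"c",c,m.sum(),np.percentile(q,[1,99],0).round(1).tolist())
    k=ok&(v<70)&(L[...,0]>-40)&(L[...,0]<40)&(abs(L[...,1])<40)
    if k.sum()>30:
        p=L[k];print("dark",k.sum(),cv2.minAreaRect(p[p[:,2]>4][:,:2].astype(np.float32)) if (p[:,2]>4).sum()>5 else 0,np.percentile(p,[2,50,98],0).round(1).tolist())
    red=(((h<6)|(h>174))&(s>150)&(v>100)&np.isfinite(W[...,0])&(np.hypot(W[...,0]-501,W[...,1]-410)<40)&(W[...,2]>50))
    if red.sum()>20:
        t=W[red];t=t[t[:,2]>np.percentile(t[:,2],90)-5];print("stud",cv2.minAreaRect(t[:,:2].astype(np.float32)),np.percentile(t[:,2],90),red.sum())
E
```

```text
[449.08186915 275.45885985 199.09682832] [[ 9.99307245e-01 -3.50551361e-02 -1.24967358e-02  4.45575561e+02]
 [ 3.71778618e-02  9.55518698e-01  2.92577894e-01  3.50292124e+02]
 [ 1.68450681e-03 -2.92839811e-01  9.56160032e-01  3.41624800e+02]
 [ 0.00000000e+00  0.00000000e+00  0.00000000e+00  1.00000000e+00]] [[373.58272938   0.         277.78237874]
 [  0.         373.58272938 211.92844321]
 [  0.           0.           1.        ]]
top cover n [-0.00591089  0.00302669  0.99997795] c [45.56445287 -1.80909237  0.51252684] 4752 [[-43.2, -73.8, -1.7], [124.0, 71.4, 2.9]]
dark 482 ((-0.7435092926025391, -1.5736370086669922), (45.10258865356445, 47.6764030456543), 89.85387420654297) [[-22.5, -23.7, -7.5], [1.3, 0.3, 9.7], [22.5, 20.2, 13.0]]
stud ((499.6221618652344, 421.18109130859375), (14.568537712097168, 9.784309387207031), 81.12203979492188) 74.39514413784791 44
scene cover n [-8.34582346e-03  2.14933721e-04  9.99965150e-01] c [55.54102012 11.07078295  0.34909031] 1422 [[-40.1, -73.3, -1.1], [126.2, 76.2, 2.9]]
dark 146 ((0.6441574096679688, 1.751394271850586), (45.58347702026367, 47.06671905517578), 1.1020128726959229) [[-19.3, -19.5, 1.6], [0.5, 22.3, 6.5], [23.5, 24.9, 9.8]]
stud ((503.9654846191406, 408.8905334472656), (35.17726135253906, 16.0350341796875), 80.99287414550781) 72.51207169134032 194
wrist cover n [ 3.00169413e-03 -3.87232791e-04  9.99995420e-01] c [-18.60380208 -23.02559051  -1.03053259] 3486 [[-47.5, -74.3, -2.6], [33.1, 71.1, 0.9]]
dark 521 ((-9.962702751159668, -12.97630500793457), (26.345867156982422, 21.11646270751953), 0.2987334132194519) [[-23.0, -23.2, 4.5], [-14.6, -15.5, 8.8], [-0.2, -3.8, 10.4]]
stud ((499.1957702636719, 402.1980895996094), (21.639057159423828, 11.258797645568848), 88.56098937988281) 72.33045764720907 657
```

View pics/d1.png

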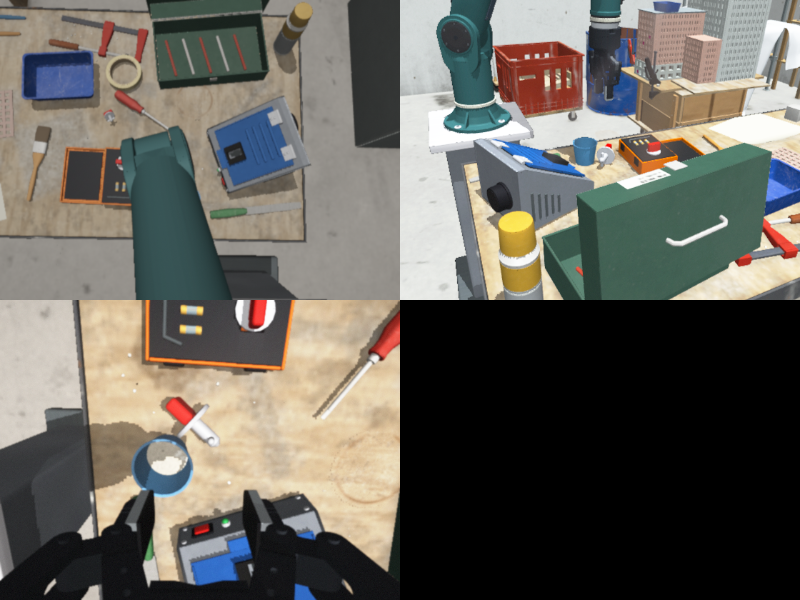

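Cover is shut (within 0.01 rad), ring centred at strike (0,0) to about 2 mm. The big decoy stud has toppled by itself next to the cup; nothing of mine went near it. I check the cup and plan the grasp.

```bash
python3 - <<'E'
from h import *
for f in("d0.pkl","d1.pkl"):
    D=pickle.load(open(f,"rb"))
    for n in D:
        d=D[n];W=cloud(d);hsv=cv2.cvtColor(d["color"],cv2.COLOR_RGB2HSV);h,s,v=[hsv[...,i].astype(int) for i in range(3)]
        ok=np.isfinite(W[...,0])&(np.hypot(W[...,0]-410,W[...,1]-255)<80)
        b=ok&(h>95)&(h<115)&(s>100)&(W[...,2]>50)&(W[...,2]<66)
        if b.sum()>20:print(f,n,"cup",cv2.minEnclosingCircle(W[b][:,:2].astype(np.float32)),b.sum())
        red=ok*0
        if n=="wrist":
            g=((h<6)|(h>174))&(s>150)&(v>100)&np.isfinite(W[...,0])
            t=W[g&(W[...,1]>370)&(W[...,2]>50)&(W[...,0]<560)];print("wing",np.percentile(t,[1,50,99],0).round(1).tolist())
            w=(s<40)&(v>170)&np.isfinite(W[...,0])&(np.hypot(W[...,0]-501,W[...,1]-410)<30)&(W[...,2]>40);print("flange",cv2.minEnclosingCircle(W[w][:,:2].astype(np.float32)),np.median(W[w][:,2]))
q=down(-4.6)
plan([([480,370,150],q,4),([500.5,410,100],q,3),([500.5,410,100],q,1)])
E
```

```text
d0.pkl scene cup ((409.6284484863281, 243.95211791992188), 37.29154586791992) 342
d0.pkl top cup ((408.9497985839844, 244.0286865234375), 31.341922760009766) 37
d1.pkl scene cup ((411.5186767578125, 244.55723571777344), 37.175662994384766) 345
d1.pkl wrist cup ((409.13519287109375, 243.09234619140625), 34.443599700927734) 1055
wing [[493.6, 391.7, 54.9], [498.7, 402.5, 71.2], [504.7, 412.8, 73.1]]
flange ((500.8061828613281, 409.2235107421875), 20.403650283813477) 47.57314194385651
1 x [0.0292, 0.0107, 0.0154] [0.0, -0.0, 0.037]
1 x [0.0295, 0.0099, 0.0154] [0.0, -0.0, 0.037]
1 x [0.0298, 0.009, 0.0153] [0.0, -0.0, 0.037]
1 x [0.03, 0.0081, 0.0153] [0.0, -0.0, 0.037]
3 x [0.0173, 0.0072, 0.0208] [0.0, 0.0, 0.0]
1 x [0.0, 0.0, 0.0] [0.0, 0.0, 0.0]
```

Emit:
carry_out:
  steps:
    - {"translation": [0.0292,0.0107,0.0154],"angular": [0,0,0.037]}
    - {"translation": [0.0295,0.01,0.0154],"angular": [0,0,0.037]}
    - {"translation": [0.0298,0.009,0.0153],"angular": [0,0,0.037]}
    - {"translation": [0.03,0.008,0.0153],"angular": [0,0,0.037]}
    - {"translation": [0.0173,0.0072,0.0208],"angular": [0,0,0]}
    - {"translation": [0.0173,0.0072,0.0208],"angular": [0,0,0]}
    - {"translation": [0.0173,0.0072,0.0208],"angular": [0,0,0]}
    - {"translation": [0,0,0],"angular": [0,0,0]}

```text
t: 5.58
tool_pos: [500.9, 411.0, 96.7]
tool_rot: [-0.0, 0.735, 0.678, -0.001]
force: [-0.4, 0.6, -0.4]
width: 0.6
gripper_force: 0.0
```

```bash
python3 - <<'E'
from h import *
from plant import *
s=state();d=get_image("wrist");W=cloud(d);hsv=cv2.cvtColor(d["color"],cv2.COLOR_RGB2HSV);h,sa,v=[hsv[...,i].astype(int) for i in range(3)]
r=R.from_quat(np.roll(s["tool_rot"],-1));print(s["tool_pos"],r.as_matrix().round(3).tolist())
near=np.isfinite(W[...,0])&(np.hypot(W[...,0]-501,W[...,1]-410)<35)
g=near&((h<6)|(h>174))&(sa>150)&(v>90)&(W[...,2]>68)
t=W[g];print("wingtop",cv2.minAreaRect(t[:,:2].astype(np.float32)),t.mean(0),g.sum())
w=near&(sa<50)&(v>150)&(W[...,2]>40)&(W[...,2]<54);print("flange",cv2.minEnclosingCircle(W[w][:,:2].astype(np.float32)),np.median(W[w][:,2]))
cv2.imwrite("pics/w2.png",d["color"][...,::-1])
q=down(-4.6)
plan([([500.8,409.5,50.5],q,6),([500.8,409.5,50.5],q,2)])
E
```

```text
[500.93563487 410.98522042  96.73668858] [[0.08, 0.997, -0.002], [0.997, -0.08, -0.001], [-0.001, -0.002, -1.0]]
wingtop ((495.67474365234375, 410.53338623046875), (36.41849899291992, 20.378070831298828), 89.29949951171875) [500.24967034 410.95687657  71.40270375] 1510
flange ((500.3977966308594, 408.71502685546875), 20.99757194519043) 47.677131633240265
6 x [0.0, 0.0, 0.0099] [-0.0, 0.0, -0.0]
2 x [0.0, 0.0, 0.0] [0.0, 0.0, 0.0]
```

View pics/w2.png

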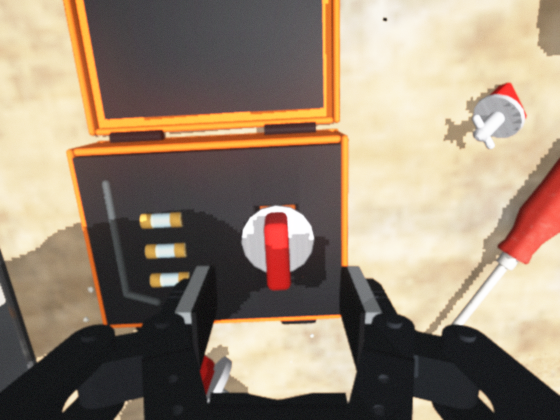

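Wing centred between the fingers (wing 277,250; pads at 215 and 345). I go down and close.

Emit:
carry_out:
  steps:
    - {"translation": [-0.001,0,0.0096],"angular": [0,0,0]}
    - {"translation": [-0.001,0,0.0096],"angular": [0,0,0]}
    - {"translation": [0,0,0.0096],"angular": [0,0,0]}
    - {"translation": [0,0,0.0096],"angular": [0,0,0]}
    - {"translation": [0,0,0.0096],"angular": [0,0,0]}
    - {"translation": [0,0,0.0096],"angular": [0,0,0]}
    - {"translation": [0,0,0],"angular": [0,0,0]}
    - {"translation": [0,0,0],"angular": [0,0,0]}

```text
t: 6.3
tool_pos: [500.6, 407.8, 53.0]
tool_rot: [-0.0, 0.736, 0.677, -0.001]
force: [0.1, -0.4, -0.1]
width: 0.601
gripper_force: 0.0
```

Emit:
carry_out:
  grip: 0
  steps:
    - {"translation": [0,0,0],"angular": [0,0,0]}
    - {"translation": [0,0,0],"angular": [0,0,0]}
    - {"translation": [0,0,0],"angular": [0,0,0]}
    - {"translation": [0,0,0],"angular": [0,0,0]}
    - {"translation": [0,0,0],"angular": [0,0,0]}
    - {"translation": [0,0,0],"angular": [0,0,0]}
    - {"translation": [0,0,0],"angular": [0,0,0]}
    - {"translation": [0,0,0],"angular": [0,0,0]}

```text
t: 6.97
tool_pos: [500.9, 408.3, 54.2]
tool_rot: [-0.0, 0.736, 0.677, 0.0]
force: [-1.8, -0.4, 4.9]
width: 0.12
gripper_force: 60.5
```

Emit:
carry_out:
  steps:
    - {"translation": [0,0,-0.006],"angular": [0,0,0]}
    - {"translation": [0,0,-0.006],"angular": [0,0,0]}
    - {"translation": [0,0,-0.007],"angular": [0,0,0]}
    - {"translation": [0,0,-0.008],"angular": [0,0,0]}
    - {"translation": [0,0,-0.008],"angular": [0,0,0]}
    - {"translation": [0,0,-0.01],"angular": [0,0,0]}
    - {"translation": [0,0,-0.015],"angular": [0,0,0]}
    - {"translation": [0,0,-0.015],"angular": [0,0,0]}

```text
t: 7.63
tool_pos: [501.4, 408.1, 115.4]
tool_rot: [0.0, 0.736, 0.677, 0.001]
force: [0.1, -0.7, -0.8]
width: 0.124
gripper_force: 59.7
```

```bash
python3 - <<'E'
from h import *
from plant import *
s=state();d=get_image("scene");W=cloud(d);hsv=cv2.cvtColor(d["color"],cv2.COLOR_RGB2HSV);h,sa,v=[hsv[...,i].astype(int) for i in range(3)]
print(s["tool_pos"],s["tool_rot"],s["width"],s["gripper_force"])
p=s["tool_pos"];near=np.isfinite(W[...,0])&(np.hypot(W[...,0]-p[0],W[...,1]-p[1])<30)&(W[...,2]>60)&(W[...,2]<p[2]+10)
g=near&((h<6)|(h>174))&(sa>150);print("red",g.sum(),np.percentile(W[g],[2,50,98],0).round(1).tolist() if g.sum()>5 else 0)
w=near&(sa<50)&(v>110);print("steel",w.sum(),np.percentile(W[w],[2,50,98],0).round(1).tolist())
r,c=np.argwhere(near).mean(0).astype(int);a=d["color"][max(r-50,0):r+50,c-60:c+60]
cv2.imwrite("pics/s3.png",cv2.resize(a,None,fx=5,fy=5)[...,::-1])
T=RT(-zs,ys);st=S+zs*(35+10-10)  # origin target: stud origin at strike z
def tcp(z,off=10.2): return S+zs*(z+off)
far=tcp(75)
plan([([505,330,170],None,3),(far+[0,15,30],T,9),(far,T,4)])
E
```

```text
[501.39598078 408.14369774 115.42437099] [9.86503299e-06 7.35895892e-01 6.77094499e-01 5.24155906e-04] 0.12449765248502317 59.66170370578766
red 27 [[502.8, 392.0, 112.5], [506.7, 394.8, 118.5], [510.9, 425.5, 124.5]]
steel 194 [[496.6, 391.4, 80.5], [508.8, 406.4, 107.8], [521.2, 424.1, 122.7]]
3 x [-0.0327, 0.0037, -0.0218] [0.0, 0.0, 0.0]
1 x [-0.0209, 0.0027, -0.0033] [-0.015, -0.073, -0.06]
1 x [-0.0212, 0.0017, -0.002] [-0.015, -0.073, -0.06]
1 x [-0.0213, 0.0008, -0.0008] [-0.015, -0.073, -0.06]
1 x [-0.0213, -0.0002, 0.0004] [-0.015, -0.073, -0.06]
1 x [-0.0212, -0.0013, 0.0017] [-0.015, -0.073, -0.06]
1 x [-0.021, -0.0023, 0.0029] [-0.015, -0.073, -0.06]
1 x [-0.0207, -0.0033, 0.004] [-0.015, -0.073, -0.06]
1 x [-0.0203, -0.0043, 0.0052] [-0.015, -0.073, -0.06]
1 x [-0.0197, -0.0053, 0.0063] [-0.015, -0.073, -0.06]
4 x [0.0009, -0.0016, 0.0103] [0.0, 0.0, 0.0]
```

View pics/s3.png

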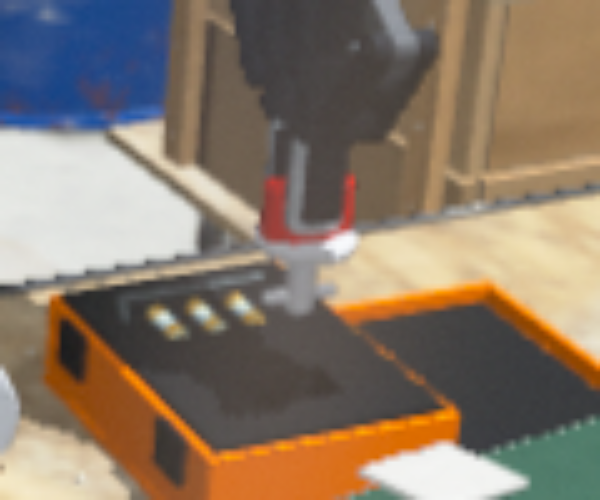

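Stud is out of the foam and hanging square in the grip. I carry it to the slope axis.

Emit:
carry_out:
  steps:
    - {"translation": [-0.0327,0.0037,-0.0218],"angular": [0,0,0]}
    - {"translation": [-0.0327,0.0037,-0.0218],"angular": [0,0,0]}
    - {"translation": [-0.0327,0.0037,-0.0218],"angular": [0,0,0]}
    - {"translation": [-0.0209,0.0027,-0.0033],"angular": [-0.015,-0.073,-0.06]}
    - {"translation": [-0.0212,0.0017,-0.002],"angular": [-0.015,-0.073,-0.06]}
    - {"translation": [-0.0213,0.0008,-0.0008],"angular": [-0.015,-0.073,-0.06]}
    - {"translation": [-0.0213,-0.0002,0.0004],"angular": [-0.015,-0.073,-0.06]}
    - {"translation": [-0.0212,-0.0013,0.0017],"angular": [-0.015,-0.073,-0.06]}

```text
t: 8.35
tool_pos: [508.0, 244.4, 180.4]
tool_rot: [0.119, 0.643, 0.752, -0.085]
force: [0.4, -0.6, -2.1]
width: 0.122
gripper_force: 59.6
```

Emit:
carry_out:
  steps:
    - {"translation": [-0.021,-0.0023,0.0029],"angular": [-0.015,-0.073,-0.06]}
    - {"translation": [-0.0207,-0.0033,0.004],"angular": [-0.015,-0.073,-0.06]}
    - {"translation": [-0.0203,-0.0043,0.0052],"angular": [-0.015,-0.073,-0.06]}
    - {"translation": [-0.0197,-0.0053,0.0063],"angular": [-0.015,-0.073,-0.06]}
    - {"translation": [0.0009,-0.0016,0.0103],"angular": [0,0,0]}
    - {"translation": [0.0009,-0.0016,0.0103],"angular": [0,0,0]}
    - {"translation": [0.0009,-0.0016,0.0103],"angular": [0,0,0]}
    - {"translation": [0,0,0],"angular": [0,0,0]}

```text
t: 9.02
tool_pos: [509.5, 165.3, 165.6]
tool_rot: [0.209, 0.554, 0.791, -0.152]
force: [-0.1, -0.9, -0.6]
width: 0.123
gripper_force: 59.7
```

```bash
cat > look.py <<'E'
from h import *
from plant import *
import sys
s=state();p=s["tool_pos"];r=R.from_quat(np.roll(s["tool_rot"],-1));A=np.c_[xs,ys,zs]
print("tcp in strike",((p-S)@A).round(2),"tool axes in strike",(A.T@r.as_matrix()).round(3).tolist(),"F",(s["force"]@A).round(1),s["width"])
for n in ("scene","wrist"):
    d=get_image(n);W=cloud(d);hsv=cv2.cvtColor(d["color"],cv2.COLOR_RGB2HSV);h,sa,v=[hsv[...,i].astype(int) for i in range(3)]
    L=(W-S)@A;ok=np.isfinite(L[...,0])
    k=ok&(v<75)&(L[...,2]>3)&(L[...,2]<14)&(abs(L[...,0])<30)&(abs(L[...,1])<30)
    if k.sum()>10:print(n,"ring",k.sum(),np.percentile(L[k],[2,98],0).round(1).tolist())
    zt=(p-S)@zs
    near=ok&(abs(L[...,0])<30)&(abs(L[...,1])<30)&(L[...,2]>12)&(L[...,2]<zt+12)
    for nm,m in(("red",near&((h<6)|(h>174))&(sa>150)),("steel",near&(sa<50)&(v>110))):
        if m.sum()>8:print(n,nm,m.sum(),np.percentile(L[m],[2,50,98],0).round(1).tolist())
    if len(sys.argv)>1:cv2.imwrite(f"pics/{sys.argv[1]}{n}.png",d["color"][...,::-1])
    pickle.dump(d,open(f"l_{n}.pkl","wb"))
E
python3 look.py a
python3 - <<'E'
import cv2,numpy as np
a=cv2.imread("pics/ascene.png")[120:270,80:280];b=cv2.imread("pics/awrist.png")
cv2.imwrite("pics/a.png",np.hstack([cv2.resize(a,(400,300)),cv2.resize(b,(400,300))]))
E
```

```text
tcp in strike [-1.07 -1.3  88.78] tool axes in strike [[-1.0, -0.005, -0.001], [-0.005, 1.0, -0.007], [0.001, -0.007, -1.0]] F [ 0.4 -0.4 -0.9] 0.12303277174132038
scene ring 192 [[-20.2, -20.0, 3.2], [24.5, 25.1, 10.0]]
scene red 48 [[11.8, -4.6, 85.8], [14.5, 1.5, 93.1], [17.1, 6.3, 100.2]]
scene steel 295 [[-17.3, -10.9, 51.8], [2.0, 4.8, 79.3], [15.7, 19.3, 99.0]]
wrist ring 2137 [[-22.9, -22.6, 5.0], [7.2, 20.5, 10.1]]
wrist red 327 [[-21.3, -6.6, 87.6], [-20.6, -1.7, 94.8], [-19.7, 3.4, 100.5]]
wrist steel 2223 [[-22.2, -19.6, 59.7], [-12.0, -1.4, 82.6], [-2.0, 16.6, 98.6]]
```

View pics/a.png

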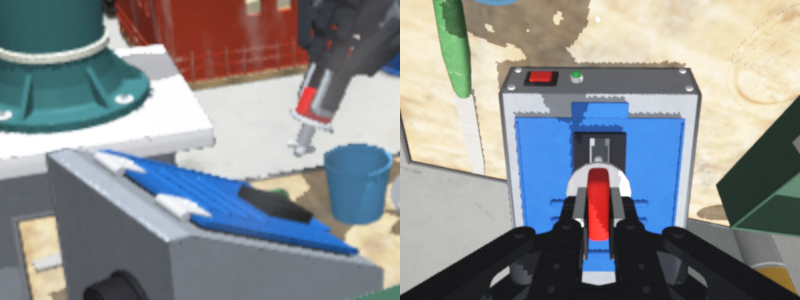

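```bash
cat > rel.py <<'E'
from h import *
from scipy.optimize import least_squares
d=pickle.load(open("l_wrist.pkl","rb"));W=cloud(d);A=np.c_[xs,ys,zs];L=(W-S)@A
hsv=cv2.cvtColor(d["color"],cv2.COLOR_RGB2HSV);h,sa,v=[hsv[...,i].astype(int) for i in range(3)]
K=d["intrinsics"];T=d["world_from_camera"];cam=(T[:3,3]-S)@A
vv,uu=np.mgrid[:420,:560];ray=(np.stack([(uu-K[0,2])/K[0,0],-(vv-K[1,2])/K[1,1],-np.ones_like(uu)],-1)@T[:3,:3].T)@A
def onplane(z):return cam+ray*((z-cam[2])/ray[...,2])[...,None]
print("cam",cam.round(1))
P=onplane(9.8);k=(v<75)&np.isfinite(L[...,0])&(L[...,2]>4)&(abs(P[...,0])<28)&(abs(P[...,1])<28)
rows=[]
for x0 in range(-21,-3,3):
    m=k&(abs(P[...,0]-x0)<1.5);rows.append((P[m][:,1].min(),P[m][:,1].max()))
print("ring y edges",np.round(rows,1).tolist(),"mid",np.median(np.mean(rows,1)))
e=[P[k&(abs(P[...,1]-y0)<1.5)][:,0].min() for y0 in range(-18,19,6)];print("ring xmin",np.round(e,1))
from plant import state
s=state();zt=(s["tool_pos"]-S)@zs
w=(sa<50)&(v>110)&(abs(L[...,2]-(zt-6.2))<5)&(abs(L[...,0])<26)&(abs(L[...,1])<26)
w=cv2.morphologyEx(w.astype(np.uint8),cv2.MORPH_OPEN,np.ones((3,3)));P=onplane(zt-6.2)
pt=P[w>0][:,:2]
a=np.arctan2(pt[:,1]+1.5,-(pt[:,0]+2));edge=[]
for b in np.arange(-1.2,1.21,.1):
    m=abs(a-b)<.05
    if m.sum()>2:
        q=pt[m];edge.append(q[np.argmax(np.hypot(q[:,0]+2,q[:,1]+1.5))])
edge=np.array(edge);f=least_squares(lambda c:np.hypot(edge[:,0]-c[0],edge[:,1]-c[1])-20,[-2,-1.5],loss="soft_l1");print("flange c",f.x.round(2),"res",f.fun.round(1))
E
python3 rel.py
```

```text
cam [-75.   -0.9 231.5]
ring y edges [[-22.6, 20.8], [-22.6, 20.8], [-22.7, 20.4], [-22.7, 20.5], [-22.8, 20.6], [-22.9, 20.7]] mid -1.1024189854867803
ring xmin [-24.2 -24.3 -24.3 -23.7 -23.8 -23.8 -23.9]
flange c [-3.45 -1.43] res [-0.5 -0.4 -0.6 -0.5 -0.1 -0.  -0.2 -0.3  0.   0.1  0.4  0.4  0.6  0.3
  0.4  0.2  0.1 -0.1 -0.1 -0.1 -0.2 -0.6 -0.4 -0.4 -0.8]
```

Emit:
carry_out:
  steps:
    - {"translation": [-0.0017,0.0003,0.0085],"angular": [0,0,0]}
    - {"translation": [-0.0017,0.0003,0.0085],"angular": [0,0,0]}
    - {"translation": [0,0,0.0085],"angular": [0,0,0]}
    - {"translation": [0,0,0.0085],"angular": [0,0,0]}
    - {"translation": [0,0,0.0085],"angular": [0,0,0]}
    - {"translation": [0,0,0.0085],"angular": [0,0,0]}
    - {"translation": [0,0,0.0085],"angular": [0,0,0]}
    - {"translation": [0,0,0],"angular": [0,0,0]}

```text
t: 9.78
tool_pos: [518.7, 140.5, 125.8]
tool_rot: [0.209, 0.553, 0.792, -0.152]
force: [0.2, -0.7, -0.7]
width: 0.125
gripper_force: 59.7
```

```bash
python3 look.py b; python3 rel.py
python3 - <<'E'
import cv2,numpy as np
a=cv2.imread("pics/bscene.png")[170:270,150:283];b=cv2.imread("pics/bwrist.png")[150:420,130:490]
cv2.imwrite("pics/b.png",np.hstack([cv2.resize(a,(400,300),interpolation=2),cv2.resize(b,(400,300))]))
E
```

```text
tcp in strike [ 1.96 -1.06 41.17] tool axes in strike [[-1.0, -0.006, 0.0], [-0.006, 1.0, -0.007], [-0.0, -0.007, -1.0]] F [ 0.3 -0.1 -1. ] 0.1250732821063646
scene ring 182 [[-21.2, -19.8, 3.2], [24.2, 24.8, 9.9]]
scene red 59 [[-10.3, -5.2, 37.6], [17.1, 2.0, 43.8], [18.9, 6.1, 52.6]]
scene steel 227 [[-11.6, -13.0, 12.6], [5.5, 6.6, 33.7], [19.7, 19.4, 52.3]]
wrist ring 2403 [[-23.0, -23.1, 4.1], [-1.2, 20.7, 10.0]]
wrist red 321 [[-18.4, -6.5, 40.3], [-17.8, -1.7, 47.3], [-16.8, 3.4, 52.9]]
wrist steel 2220 [[-19.3, -19.8, 32.4], [-9.0, -1.4, 35.0], [0.8, 16.7, 51.5]]
cam [-72.3  -0.9 183.8]
ring y edges [[-23.4, 20.9], [-23.5, 21.0], [-23.1, 21.0], [-23.2, 20.7], [-23.3, 20.9], [-23.4, 21.0]] mid -1.2173957738904333
ring xmin [-24.3 -24.4 -24.4 -24.5 -24.5 -24.1 -24.6]
flange c [-0.67 -1.42] res [-0.1 -0.3 -0.3 -0.2 -0.1 -0.2 -0.3 -0.1  0.3  0.2 -0.1  0.6  0.6  0.2
 -0.   0.3  0.6 -0.2 -0.3 -0.1 -0.2 -0.2 -0.3 -0.4 -0.2]
```

View pics/b.png

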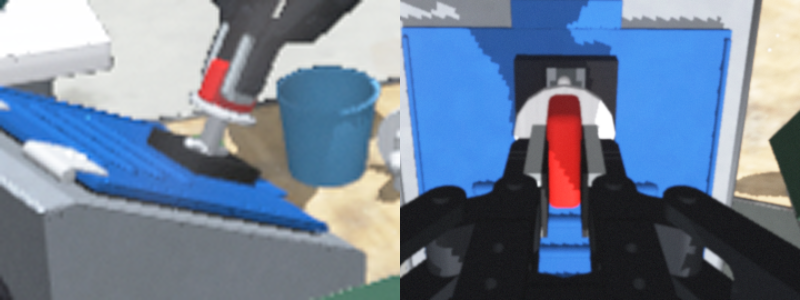

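Emit:
carry_out:
  steps:
    - {"translation": [-0.0003,0.0003,0.003],"angular": [0,0,0]}
    - {"translation": [0,0,0.003],"angular": [0,0,0]}
    - {"translation": [0,0,0.003],"angular": [0,0,0]}
    - {"translation": [0,0,0.003],"angular": [0,0,0]}
    - {"translation": [0,0,0.003],"angular": [0,0,0]}
    - {"translation": [0,0,0.003],"angular": [0,0,0]}
    - {"translation": [0,0,0.003],"angular": [0,0,0]}
    - {"translation": [0,0,0.002],"angular": [0,0,0]}

```text
t: 10.55
tool_pos: [522.6, 132.7, 110.8]
tool_rot: [0.21, 0.553, 0.792, -0.151]
force: [-0.1, 0.3, -0.5]
width: 0.124
gripper_force: 59.7
```

```bash
python3 look.py; python3 rel.py|tail -1
```

```text
tcp in strike [ 1.95 -0.08 23.83] tool axes in strike [[-1.0, -0.006, -0.001], [-0.006, 1.0, -0.005], [0.001, -0.005, -1.0]] F [-0.5  0.  -0.3] 0.12382250520604257
scene ring 211 [[-21.0, -18.7, 3.3], [25.0, 24.9, 9.9]]
scene red 71 [[-10.9, -3.7, 19.8], [16.8, 4.5, 25.4], [20.0, 8.5, 35.4]]
scene steel 142 [[-12.6, -12.8, 14.2], [10.9, 11.4, 17.8], [19.9, 21.1, 34.8]]
wrist ring 2480 [[-23.0, -23.4, 3.7], [3.1, 20.9, 9.9]]
wrist red 344 [[-18.2, -6.1, 22.3], [-17.7, -1.2, 29.6], [-16.6, 3.9, 35.6]]
wrist steel 2212 [[-19.3, -19.4, 15.1], [-8.8, -1.3, 16.9], [0.9, 17.2, 34.1]]
 -0.1  0.3  0.5  0.  -0.2 -0.5 -0.2 -0.2 -0.3 -0.4 -0.2]
```

No contact at z≈13.6 (below 17), so the pin is entering the keyhole. I press on.

Emit:
carry_out:
  steps:
    - {"translation": [0,0,0.0025],"angular": [0,0,0]}
    - {"translation": [0,0,0.0025],"angular": [0,0,0]}
    - {"translation": [0,0,0.0025],"angular": [0,0,0]}
    - {"translation": [0,0,0.0025],"angular": [0,0,0]}
    - {"translation": [0,0,0.002],"angular": [0,0,0]}
    - {"translation": [0,0,0.001],"angular": [0,0,0]}
    - {"translation": [0,0,0],"angular": [0,0,0]}
    - {"translation": [0,0,0],"angular": [0,0,0]}

```text
t: 11.32
tool_pos: [524.4, 128.4, 102.5]
tool_rot: [0.21, 0.553, 0.792, -0.151]
force: [-3.5, 4.2, 7.0]
width: 0.121
gripper_force: 61.0
```

```bash
python3 look.py; python3 rel.py|grep -A1 flange
```

```text
tcp in strike [ 1.84  0.17 14.28] tool axes in strike [[-1.0, -0.006, -0.001], [-0.006, 1.0, -0.005], [0.001, -0.005, -1.0]] F [-0.9 -1.8  8.7] 0.12098447096389024
scene ring 53 [[-21.9, -17.8, 3.1], [24.6, 24.6, 4.9]]
scene red 54 [[-4.3, -3.6, 12.2], [16.9, 4.1, 17.7], [18.8, 8.0, 25.7]]
scene steel 54 [[-5.8, -17.0, 15.5], [11.0, 12.5, 19.3], [14.4, 14.2, 26.2]]
wrist ring 1746 [[-22.8, -23.4, 3.0], [4.0, 21.0, 4.9]]
wrist red 336 [[-18.5, -5.7, 12.8], [-17.9, -0.4, 20.2], [-16.8, 4.4, 26.1]]
wrist steel 252 [[-15.6, -16.3, 16.5], [-8.7, -6.5, 21.6], [-4.4, 15.3, 26.0]]
flange c [-0.5  -0.45] res [-0.2 -0.2 -0.3 -0.3  0.  -0.2 -0.3 -0.2  0.7  0.6  0.  -0.   0.2  0.2
 -0.1  0.1  0.6 -0.1 -0.3 -0.2 -0.1 -0.2 -0.3 -0.2 -0. ]
```

Emit:
carry_out:
  steps:
    - {"translation": [0,-0.0005,0.0015],"angular": [0,0,0]}
    - {"translation": [0,0,0.0015],"angular": [0,0,0]}
    - {"translation": [0,0,0.001],"angular": [0,0,0]}
    - {"translation": [0,0,0],"angular": [0,0,0]}
    - {"translation": [0,0,0],"angular": [0,0,0]}
    - {"translation": [0,0,0],"angular": [0,0,0]}
    - {"translation": [0,0,0],"angular": [0,0,0]}
    - {"translation": [0,0,0],"angular": [0,0,0]}

```text
t: 12.08
tool_pos: [524.8, 127.1, 100.2]
tool_rot: [0.21, 0.553, 0.792, -0.151]
force: [-4.6, 4.8, 11.4]
width: 0.127
gripper_force: 61.4
```

```bash
python3 look.py|head -1; python3 -c "
from plant import state;print(state()['joint_pos'].round(2))"
```

```text
tcp in strike [ 1.82  0.17 11.61] tool axes in strike [[-1.0, -0.006, -0.001], [-0.006, 1.0, -0.004], [0.001, -0.004, -1.0]] F [ 0.4 -2.7 12.9] 0.12717693002052483
[-1.09  0.77  0.71  2.14  0.1   0.47 -0.25]
```

Emit:
carry_out:
  steps:
    - {"translation": [0,-0.0012,0],"angular": [0,0,0.05]}
    - {"translation": [0,-0.0002,0],"angular": [0,0,0.125]}
    - {"translation": [0,-0.0002,0],"angular": [0,0,0.125]}
    - {"translation": [0,-0.0002,0],"angular": [0,0,0.125]}
    - {"translation": [0,-0.0002,0],"angular": [0,0,0.125]}
    - {"translation": [0,-0.0002,0],"angular": [0,0,0.125]}
    - {"translation": [0,0,0],"angular": [0,0,0]}
    - {"translation": [0,0,0],"angular": [0,0,0]}

```text
t: 12.85
tool_pos: [524.5, 127.8, 100.1]
tool_rot: [0.242, 0.741, 0.62, -0.089]
force: [-3.1, 5.2, 10.3]
width: 0.123
gripper_force: 61.4
```

```bash
python3 look.py|egrep "tcp|red"; python3 -c "
from plant import state;print(state()['joint_pos'].round(2),state()['torque'])"
```

```text
tcp in strike [ 1.11  0.1  11.91] tool axes in strike [[-0.865, 0.501, -0.002], [0.501, 0.865, -0.001], [0.001, -0.002, -1.0]] F [ 0.  -1.1 11.8] 0.12264268241409411
scene red 48 [[-13.0, -8.6, 12.1], [12.9, 0.8, 17.2], [17.9, 14.8, 23.6]]
wrist red 294 [[-18.0, 4.9, 12.3], [-15.9, 9.8, 18.3], [-10.9, 13.3, 23.6]]
[-1.16  0.82  0.83  2.15 -0.12  0.46 -0.57] [ 0.48606802  0.202549   -0.12760839]
```

Emit:
carry_out:
  steps:
    - {"translation": [0,-0.0002,0.0006],"angular": [0,0,0.125]}
    - {"translation": [0,-0.0002,0],"angular": [0,0,0.125]}
    - {"translation": [0,-0.0002,0],"angular": [0,0,0.125]}
    - {"translation": [0,-0.0002,0],"angular": [0,0,0.125]}
    - {"translation": [0,-0.0002,0],"angular": [0,0,0.125]}
    - {"translation": [0,-0.0002,0],"angular": [0,0,0.125]}
    - {"translation": [0,-0.0002,0],"angular": [0,0,0.125]}
    - {"translation": [0,-0.0002,0],"angular": [0,0,0.125]}

```text
t: 13.62
tool_pos: [523.5, 128.2, 99.3]
tool_rot: [0.258, 0.922, 0.287, 0.011]
force: [-3.4, 6.2, 11.0]
width: 0.126
gripper_force: 61.6
```

Emit:
carry_out:
  steps:
    - {"translation": [0,-0.0002,0],"angular": [0,0,0.11]}
    - {"translation": [0,-0.0002,0],"angular": [0,0,0.11]}
    - {"translation": [0,-0.0002,0],"angular": [0,0,0.11]}
    - {"translation": [0,0,0],"angular": [0,0,0]}
    - {"translation": [0,0,0],"angular": [0,0,0]}
    - {"translation": [0,0,0],"angular": [0,0,0]}
    - {"translation": [0,0,0],"angular": [0,0,0]}
    - {"translation": [0,0,0],"angular": [0,0,0]}

```text
t: 14.28
tool_pos: [523.4, 128.4, 99.1]
tool_rot: [0.254, 0.952, 0.167, 0.044]
force: [-3.1, 6.1, 10.1]
width: 0.126
gripper_force: 61.5
```

```bash
python3 look.py c|egrep "tcp|red"; python3 - <<'E'
import numpy as np
from plant import state
from h import *
print((state()['torque']@np.c_[xs,ys,zs]).round(2))
d=pickle.load(open("l_wrist.pkl","rb"));W=cloud(d);L=(W-S)@np.c_[xs,ys,zs]
hsv=cv2.cvtColor(d["color"],cv2.COLOR_RGB2HSV);h,sa,v=[hsv[...,i].astype(int) for i in range(3)]
t=L[((h<6)|(h>174))&(sa>150)&(abs(L[...,0])<30)&(abs(L[...,1])<30)&(L[...,2]>8)];t=t[t[:,2]>t[:,2].max()-3]
print(cv2.minAreaRect(t[:,:2].astype(np.float32)),np.percentile(t[:,2],[50,90]))
E
```

```text
tcp in strike [-0.22 -0.77 11.52] tool axes in strike [[-0.002, 1.0, -0.002], [1.0, 0.002, -0.001], [-0.001, -0.002, -1.0]] F [-0.8 -0.9 12.1] 0.12574521089941754
scene red 59 [[-3.4, 10.7, 12.3], [4.4, 18.2, 17.2], [7.5, 22.1, 23.1]]
wrist red 303 [[-4.7, 9.7, 12.4], [0.5, 18.6, 18.4], [6.4, 19.3, 23.2]]
[-0.04  0.7  -0.14]
((0.3745126724243164, -0.31532764434814453), (10.618952751159668, 14.990736961364746), 70.22634887695312) [34.71367988 35.99879493]
```

Emit:
carry_out:
  steps:
    - {"translation": [0,0,-0.0015],"angular": [0,0,0]}
    - {"translation": [0,0,-0.0015],"angular": [0,0,0]}
    - {"translation": [0,0,-0.0015],"angular": [0,0,0]}
    - {"translation": [0,0,-0.0015],"angular": [0,0,0]}
    - {"translation": [0,0,0],"angular": [0,0,0]}
    - {"translation": [0,0,0],"angular": [0,0,0]}
    - {"translation": [0,0,0],"angular": [0,0,0]}
    - {"translation": [0,0,0],"angular": [0,0,0]}

```text
t: 15.05
tool_pos: [522.6, 130.3, 102.6]
tool_rot: [0.254, 0.951, 0.168, 0.044]
force: [-0.2, 4.5, 5.6]
width: 0.119
gripper_force: 60.7
```

```bash
python3 look.py|egrep "tcp|red"
```

```text
tcp in strike [-0.2  -0.87 15.57] tool axes in strike [[-0.002, 1.0, -0.001], [1.0, 0.002, -0.001], [-0.001, -0.001, -1.0]] F [-1.   1.3  7. ] 0.11897882826304042
scene red 86 [[-2.3, -2.8, 12.2], [5.2, 17.8, 18.7], [8.0, 21.8, 27.4]]
wrist red 340 [[-4.8, 9.9, 14.6], [0.5, 18.6, 21.4], [6.3, 19.2, 27.2]]
```

Emit:
carry_out:
  steps:
    - {"translation": [0,0,-0.001],"angular": [0,0,0]}
    - {"translation": [0,0,-0.001],"angular": [0,0,0]}
    - {"translation": [0,0,-0.001],"angular": [0,0,0]}
    - {"translation": [0,0,-0.001],"angular": [0,0,0]}
    - {"translation": [0,0,0],"angular": [0,0,0]}
    - {"translation": [0,0,0],"angular": [0,0,0]}
    - {"translation": [0,0,0],"angular": [0,0,0]}
    - {"translation": [0,0,0],"angular": [0,0,0]}

```text
t: 15.82
tool_pos: [522.2, 130.9, 103.9]
tool_rot: [0.255, 0.951, 0.168, 0.044]
force: [8.7, -0.9, -11.3]
width: 0.125
gripper_force: 59.3
```

```bash
python3 look.py|egrep "tcp|red"
```

```text
tcp in strike [-0.13 -1.06 17.03] tool axes in strike [[-0.002, 1.0, 0.001], [1.0, 0.002, -0.001], [-0.001, 0.001, -1.0]] F [ -2.4   7.9 -11.6] 0.12468175915028624
scene red 92 [[-2.5, -5.2, 12.9], [4.8, 17.3, 19.7], [7.6, 21.0, 28.3]]
wrist red 342 [[-4.8, 9.6, 16.0], [0.5, 18.4, 22.9], [6.3, 19.0, 28.7]]
```

Emit:
carry_out:
  steps:
    - {"translation": [0.0005,0,0.001],"angular": [0,0,0]}
    - {"translation": [0.0005,0,0.001],"angular": [0,0,0]}
    - {"translation": [0,0,0.0005],"angular": [0,0,0]}
    - {"translation": [0,0,0],"angular": [0,0,0]}
    - {"translation": [0,0,0],"angular": [0,0,0]}
    - {"translation": [0,0,0],"angular": [0,0,0]}
    - {"translation": [0,0,0],"angular": [0,0,0]}
    - {"translation": [0,0,0],"angular": [0,0,0]}

```text
t: 16.58
tool_pos: [522.2, 130.6, 103.5]
tool_rot: [0.255, 0.951, 0.167, 0.043]
force: [1.7, 4.4, 3.3]
width: 0.125
gripper_force: 61.9
```

Emit:
carry_out:
  grip: 0.4
  steps:
    - {"translation": [0,0,0],"angular": [0,0,0]}
    - {"translation": [0,0,0],"angular": [0,0,0]}
    - {"translation": [0,0,0],"angular": [0,0,0]}
    - {"translation": [0,0,0],"angular": [0,0,0]}
    - {"translation": [0,0,0],"angular": [0,0,0]}
    - {"translation": [0,0,0],"angular": [0,0,0]}
    - {"translation": [0,0,0],"angular": [0,0,0]}
    - {"translation": [0,0,0],"angular": [0,0,0]}

```text
t: 17.25
tool_pos: [521.3, 129.6, 103.3]
tool_rot: [0.255, 0.952, 0.167, 0.042]
force: [0.2, 0.1, -0.3]
width: 0.402
gripper_force: 0.0
```

Emit:
carry_out:
  steps:
    - {"translation": [0,0,-0.01],"angular": [0,0,0]}
    - {"translation": [0,0,-0.02],"angular": [0,0,0]}
    - {"translation": [0,0,-0.03],"angular": [0,0,0]}
    - {"translation": [0,0,-0.04],"angular": [0,0,0]}
    - {"translation": [0,0,-0.04],"angular": [0,0,0]}
    - {"translation": [0,0,-0.02],"angular": [0,0,0]}
    - {"translation": [0,0,0],"angular": [0,0,0]}
    - {"translation": [0,0,0],"angular": [0,0,0]}

```text
t: 17.92
tool_pos: [500.3, 190.9, 214.8]
tool_rot: [0.255, 0.951, 0.168, 0.043]
force: [0.1, -0.2, -0.1]
width: 0.398
gripper_force: 0.0
```

```bash
python3 - <<'E'
from h import *
from plant import *
A=np.c_[xs,ys,zs];ims=[]
for n in ("scene","wrist","top"):
    d=get_image(n);W=cloud(d);L=(W-S)@A;ims.append(cv2.resize(d["color"],(400,300)))
    hsv=cv2.cvtColor(d["color"],cv2.COLOR_RGB2HSV);h,sa,v=[hsv[...,i].astype(int) for i in range(3)]
    ok=np.isfinite(L[...,0])&(abs(L[...,0])<32)&(abs(L[...,1])<32)&(L[...,2]>4)&(L[...,2]<50)
    t=L[ok&((h<6)|(h>174))&(sa>150)&(L[...,2]>14)]
    if len(t)>10:
        z=np.percentile(t[:,2],95);q=t[t[:,2]>z-4];print(n,"wing top z",z.round(1),"rect",cv2.minAreaRect(q[:,:2].astype(np.float32)),len(q))
    w=L[ok&(sa<50)&(v>110)];
    if len(w)>10:print("steel",len(w),np.percentile(w,[2,50,98],0).round(1).tolist())
    b=np.isfinite(L[...,0])&(h>100)&(h<125)&(sa>120)&(abs(L[...,1])<75)&(L[...,0]>-40)&(L[...,0]<120)&(abs(L[...,2])<25)
    if b.sum()>100:nn,c,m=plane(L[b]);print("cover",nn.round(4),c.round(1))
ims.append(ims[0]*0);cv2.imwrite("pics/e.png",np.vstack([np.hstack(ims[:2]),np.hstack(ims[2:])])[...,::-1])
E
```

```text
scene wing top z 34.3 rect ((4.968911170959473, 3.5134830474853516), (9.479281425476074, 34.556297302246094), 9.8950777053833) 56
steel 90 [[-12.6, -12.4, 6.5], [11.9, 12.2, 10.3], [20.3, 22.0, 11.3]]
cover [-0.0116  0.0011  0.9999] [53.5  6.4  0.4]
wrist wing top z 34.7 rect ((0.1584615707397461, 1.5261478424072266), (11.487529754638672, 35.06486511230469), 0.06378509849309921) 720
steel 1380 [[-18.2, -15.9, 5.3], [6.0, 2.2, 9.8], [19.2, 19.6, 11.5]]
cover [-5.9e-03  2.0e-04  1.0e+00] [42.   6.2 -1.1]
top wing top z 37.2 rect ((-0.07486677169799805, 0.2050018310546875), (10.918023109436035, 33.497013092041016), 3.2527334690093994) 96
steel 153 [[-18.2, -16.4, 6.0], [9.6, 1.2, 10.9], [18.0, 18.9, 14.3]]
cover [-0.0044  0.0046  1.    ] [45.9 -1.9  0.4]
```

View pics/e.png

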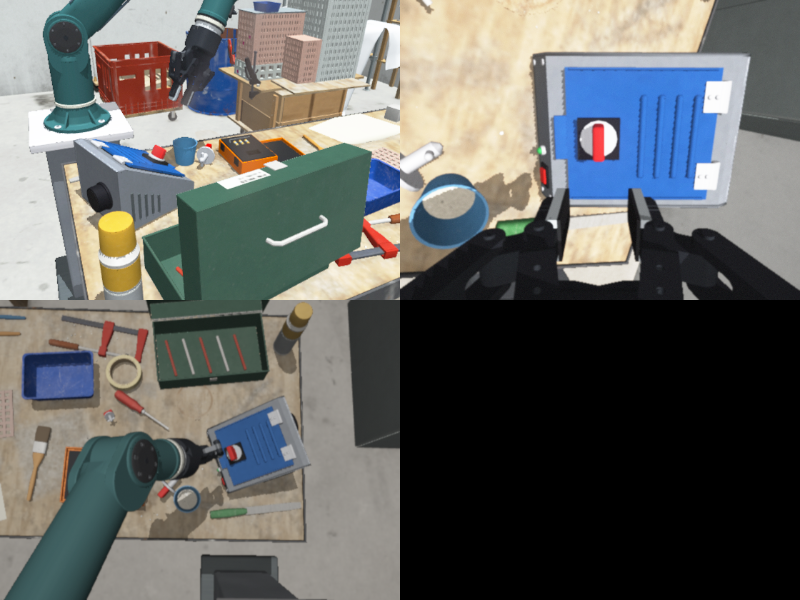

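The wing lies straight across the slope (wrist view 598,142). The stud's origin is at z≈6.7, centred, and it held against an 11.6 N pull. The cover is shut, so I hand in.

```bash
python3 -c "
from plant import *;print(finish_job())"
```

```text
the job is handed in; nothing more can be done
None
```

The job is handed in after about 18 s of robot time: the cover is shut, the stud is locked in its catch with its wing straight across the slope, and the gripper is clear. The large look-alike stud beside the cup toppled early in the run; I don't think I touched it.

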